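# Check the brake lever of the sample trolley's push bar

## Robot

A 7-joint arm with a two-finger parallel gripper is mounted at the origin on the work surface. World frame = base frame: x ahead of the robot, y to its left, z up, the work surface at z = 0. Lengths are in m, angles in rad, forces in N, time in s.
With the tool pointing down it reaches from about 0.425 to 0.875 m from the base axis. Payload 4.7 kg.
Tool frame: the origin (TCP) lies at the very end of the fingers, on their centre line; the grasp point (between the pads) lies 19 mm behind it; z points along the fingers, y is the direction in which the jaws open and shut (so a half turn about z gives the same grasp; the last joint's range is limited). The gripper opens to 87 mm and grips with 3 to 60 N. Pads are 19 mm wide; open, the fingers measure 117 mm over their backs; the gripper's body (75 mm by 190 mm) begins 51 mm behind the grasp point.
Start: joints at [1.239, 0.321, -0.07, 1.45, 0.023, 1.371, -0.057], TCP at [0.22, -0.612, 0.223] pointing down, gripper open.
Joint ranges: [-2.86, 2.86], [-0.3, 2.09], [-1.38, 1.24], [0.06, 2.45], [-1.56, 4.7], [0.09, 2.05], [-2.69, 2.69]. Speed limits (rad/s): [2.57, 2.57, 3.14, 3.14, 3.14, 3.14, 3.14].

## Interface

Orientations are given as a rotation vector (axis times angle).
In Python, from bench import * gives the robot as it stands.
- The arm moves only by the shell command python3 -m jog 'ROWS' [OPENING] [FORCE]. ROWS is JSON, a list of rows, each a list of 4 numbers: the shift along the world's x, y, z in mm, then the turn about the world's z in rad. In form: [[x, y, z, twist], ...]. A call has exactly 8 rows; each row is the pose to reach, as a shift and turn from the pose commanded when the call began; what a row does not reach only later rows make up. A row lasts 1/8 s, in which the tool goes at most 62.5 mm and 10.7 degrees, less where a joint would pass 70% of its speed; a pose out of reach is approached as far as the arm can. A call with a gripper value outside its range is refused whole. OPENING is the opening, from -1 (shut) to 1 (fully open), set as the call begins (- or left out, the last holds). The fingers move at their own pace and stop on an object; FORCE is the grip in N (left out, the last holds). Time passes only in rows, so rows that repeat a pose let the fingers close, or fill a call up. It gives the time, the measured TCP pose, the force and the opening at its end, in the units of the state.
- get_state(): the state, without advancing time (a new reading comes with each control period).
- get_image(name): name is "side" or "top" or "wrist"; returns a dict with "image" (384x512x3 uint8, red, green, blue), "fx", "fy", "cx", "cy" (pixels), "position" and "rotation" of the camera in the world; the wrist camera has in their place "tool_from_camera" (4x4, takes a point from camera to tool coordinates, whose origin is the TCP and whose axes are the flange's). Camera axes: x right, y down, z forward; pixel columns grow to the right and rows downward; lengths in m; the calibration is good to about 2 mm. A picture is of the moment at which its call begins: read the wrist's pose just before it. There is no depth.
- close_job(): hands the job in, once; it reports no verdict.
The state is a dict: "time": time; "joint_positions": joint angles; "qd": joint speeds; "joint_torque": joint torques, N m; "position": TCP position; "tool_rot": TCP orientation; "ft_force": force on the tool from outside, world axes, zero at the start; "torque": the same for the moment, N m; "grip_width": opening from 0.0 (shut) to 1.0 (fully open).
Only numpy, scipy, OpenCV 4.12 (cv2) and the standard library are available. Lean on these libraries where they do the work, as an engineer would, in place of code of your own. Each camera call takes 0.05 s, during which the arm holds its last target. There are 200 camera calls.

## Task

The push bar of the blood-sample trolley is clamped on the counter to have its brake checked. Press the brake lever in towards the bar with the outside of your fingers until it meets its stop, short of the bar, hold it there for two seconds, then ease it back out under your fingers without letting it snap, and end clear of it. Push it, do not take it between the fingers or force it past its stop, and leave the bar and the small things around the stand alone.

Things in the scene. Friction and masses are not known exactly. Their poses are not given: they have to be found in the camera images.
- stand: fixed bench stand: dark steel plate 160 x 340 x 12 mm, two grey uprights at y = +-145 mm (x = 22 to 68 mm, 147 mm high). Origin: centre of the plate's underside, on the counter. x is level and points from the lever's side to the bar (the way the lever is pressed), y runs along the bar towards the lever's pivot, z is up.
- bar: push bar fixed on the stand: level steel tube 25 mm thick, 400 mm long, along y, with a black rubber grip 32 mm thick. Origin on its axis, at x = 45 mm of the stand, 125 mm above the counter; axes as the stand. A black bracket on it (y = 91 to 115 mm, reaching 73 mm to -x, top 20 mm above the bar's axis) carries the lever's pivot. Not to be touched.
- lever (a joint): angle of the brake lever about its upright pivot, rad: 0 at rest (sprung out), growing as it is pressed towards the bar, solid stop at 0.30, where the ball end is still about 18 mm clear of the rubber grip. 135 mm from the pivot the spring pushes back with 3.3 N at rest and 9 N at the stop, plus some damping.
- lever_press (a point): point on the pressed face (away from the bar), 135 mm along the lever from its pivot, 125 mm above the counter. Lever: aluminium blade 10 mm thick, 18 tall, 22 mm ball at its end 41 mm farther; free space below. The point moves 40 mm from rest to stop. Axes turn with the lever: x through the blade to the bar, -y to the ball end; yaw from the stand's -0.20 rad at rest, +0.10 at the stop.
- lever_pivot (a point): on the lever's upright pivot axis, 125 mm above the counter, at x = -18, y = 105 mm of the stand. The blade's middle plane passes through it, so at rest lever_press lies 135 mm to -y and 5 mm to -x of it in the lever's axes.
- stamp: loose self-inking stamp, grey foot and black top, 46 x 60 x 52 mm, origin under its centre. Bystander.
- tape: loose blue roll of tape lying flat, 68 mm in diameter, 25 mm high, origin under its centre. Bystander.
- pot: loose clear sample pot with white lid, 52 mm in diameter, 65 mm high, origin under its centre. Bystander.

How it is judged:
By the outcome, as a careful person would: the job done as asked, in the order asked, and still so for the second after the job is handed in, with the robot touching nothing.
It also fails if it takes over 38 s, if anything falls off the work surface, if the arm or the gripper's body presses on something with over 40 N, if the wrist force passes 120 N, or if a joint passes its speed limit or range.

## Working session

There is one attempt and no reset: what is moved stays moved. The work goes in short steps, Python scripts to look and compute and a shell command to move; the robot and the scene stay as the last step left them, time stands still between calls to the robot, and variables do not carry over. Pictures are saved under pics/ and viewed, about 8 in all and at most 12, crops included, and the job is handed in when it is done.

```bash
mkdir -p pics; ls; python3 - <<'E'
from bench import *
import cv2,numpy as np
s=get_state();print({k:np.round(v,3) for k,v in s.items()})
for n in("side","top"):
    c=get_image(n);cv2.imwrite(f"pics/{n}0.png",c["image"][:,:,::-1])
    print(n,c["fx"],c["cx"],c["cy"],c["position"],np.round(c["rotation"],3).tolist())
E
```

```text
pics
{'time': np.float64(0.0), 'joint_positions': array([ 1.239,  0.322, -0.07 ,  1.452,  0.023,  1.371, -0.057]), 'qd': array([ 0.001,  0.002, -0.001, -0.   ,  0.001, -0.   , -0.001]), 'joint_torque': array([-0.0000e+00, -4.9129e+01, -4.0400e-01, -3.1253e+01, -6.4000e-02,
        4.4000e-02,  0.0000e+00]), 'position': array([ 0.22 , -0.611,  0.221]), 'tool_rot': array([-3.093e+00, -5.400e-01,  1.000e-03]), 'ft_force': array([-0.41 ,  0.265, -0.242]), 'torque': array([-0.035,  0.018, -0.049]), 'grip_width': np.float64(1.003)}
side 432.299394235661 251.65085078582743 186.838544467454 [ 0.31017781 -0.57326285  0.76238896] [-2.292, 0.6, -0.25]
top 376.69674137340576 255.67949535970834 191.75190005991232 [ 0.52223368 -0.0109738   1.02198896] [-2.157, 2.198, -0.136]
```

View pics/top0.png

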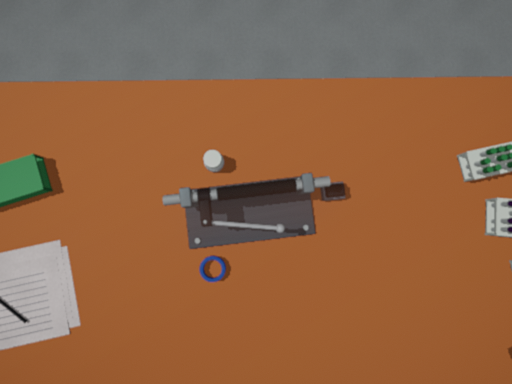

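View pics/side0.png

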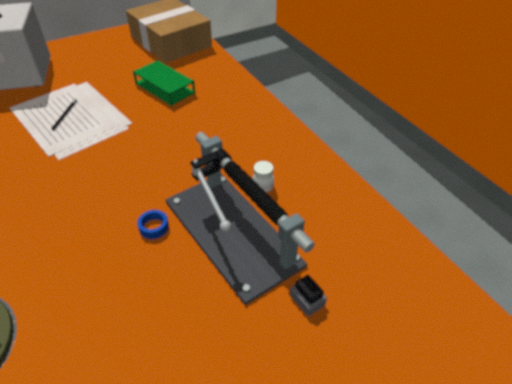

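```bash
cat >h.py <<'E'
import numpy as np,cv2
from scipy.spatial.transform import Rotation as R
def ray(c,u,v):
    d=R.from_rotvec(c["rotation"]).as_matrix() if np.size(c["rotation"])==3 else np.array(c["rotation"])
    return np.array(c["position"]),d@np.array([(u-c["cx"])/c["fx"],(v-c["cy"])/c["fy"],1])
def plane(c,u,v,z):
    p,d=ray(c,u,v);return p+d*(z-p[2])/d[2]
def tri(c1,a,c2,b):
    p,d=ray(c1,*a);q,e=ray(c2,*b)
    t=np.linalg.lstsq(np.c_[d,-e],q-p,rcond=None)[0]
    x,y=p+t[0]*d,q+t[1]*e
    return (x+y)/2,np.linalg.norm(x-y)
E
python3 - <<'E'
import cv2,numpy as np
a=cv2.imread("pics/top0.png")[165:290,155:355];b=cv2.imread("pics/side0.png")[120:320,125:335]
f=lambda i,k:cv2.resize(i,None,fx=k,fy=k,interpolation=cv2.INTER_CUBIC)
cv2.imwrite("pics/topc.png",f(a,4));cv2.imwrite("pics/sidec.png",f(b,3))
E
```

```text
(no output)
```

View pics/topc.png

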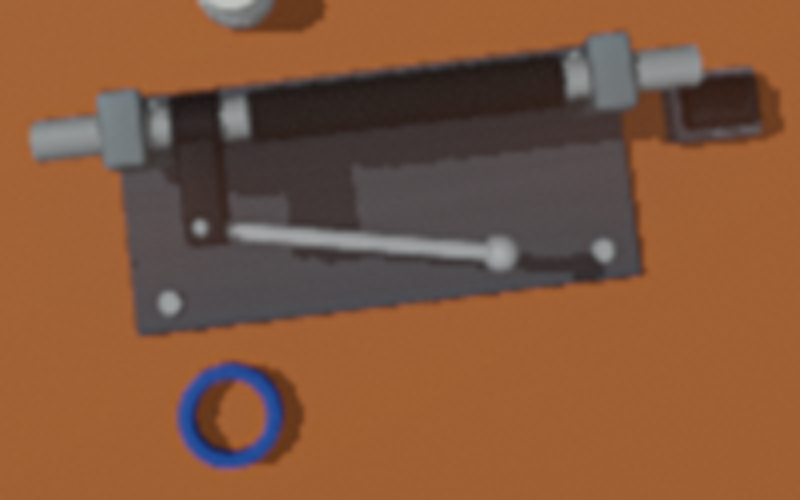

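View pics/sidec.png

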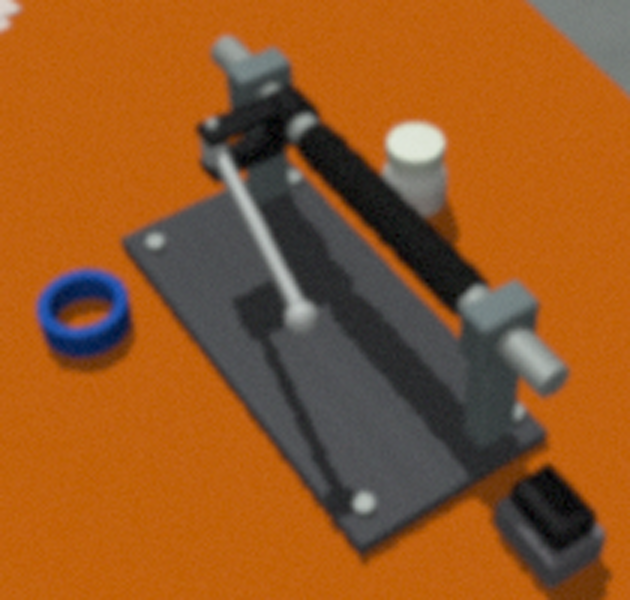

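```bash
cat >m.py <<'E'
from bench import *
from h import *
t=get_image("top");s=get_image("side")
T=lambda x,y:((x+.5)/4-.5+155,(y+.5)/4-.5+165)
S=lambda x,y:((x+.5)/3-.5+125,(y+.5)/3-.5+120)
for n,a,b in[("ball",(500,252),(300,316)),("pivscrew",(200,228),(211,124)),("screwL",(169,303),(155,241)),("screwR",(602,250),(364,502)),("cornL",(140,334),(124,242)),("cornR",(643,272),(363,558))]:
    print(n,*[np.round(q,4) for q in tri(t,T(*a),s,S(*b))])
L=plane(t,*T(32,140),.125);Q=plane(t,*T(700,66),.125);print("bar",L,Q,np.linalg.norm(L-Q),(L+Q)/2)
L=plane(t,*T(140,334),.012);Q=plane(t,*T(643,272),.012);print("plate",L,Q,np.linalg.norm(L-Q))
for n,z,a in[("tape",.02,(230,415)),("stamp",.052,(722,97)),("pot",.065,(236,0))]:print(n,plane(t,*T(*a),z))
E
python3 m.py
```

```text
ball [ 0.5279 -0.0847  0.1282] 0.0028
pivscrew [0.5455 0.0896 0.1488] 0.0017
screwL [0.5001 0.1253 0.0178] 0.0017
screwR [ 0.5296 -0.1622  0.0174] 0.001
cornL [0.4803 0.1458 0.008 ] 0.0009
cornR [ 0.5137 -0.1912  0.0037] 0.0026
bar [0.60100663 0.19137754 0.125     ] [ 0.63843968 -0.20909314  0.125     ] 0.4022163578082549 [ 0.61972316 -0.0088578   0.125     ]
plate [0.48085308 0.14503925 0.012     ] [ 0.51493072 -0.19017651  0.012     ] 0.3369434551077136
tape [0.42756425 0.0852908  0.02      ]
stamp [ 0.62732021 -0.23876307  0.052     ]
pot [0.69411241 0.07505209 0.065     ]
```

```bash
python3 -m jog '[[10,25,0,0.06],[25,60,0,0.14],[42,98,0,0.22],[60,138,0,0.31],[78,178,0,0.4],[96,218,0,0.49],[112,254,0,0.57],[125,284,0,0.64]]' -1 20
python3 -m jog '[[17,38,0,0.08],[35,78,0,0.17],[53,118,0,0.26],[71,158,0,0.35],[88,198,0,0.44],[105,238,0,0.53],[118,268,0,0.6],[125,284,0,0.635]]'
python3 -m jog '[[0,0,-5,0],[0,0,-20,0],[0,0,-40,0],[0,0,-60,0],[0,0,-80,0],[0,0,-100,0],[0,0,-115,0],[0,0,-118,0]]'
cat >w.py <<'E'
import sys
from bench import *
from h import *
s=get_state();print({k:np.round(s[k],4).tolist() for k in("time","position","tool_rot","ft_force","grip_width","joint_positions")})
M=R.from_rotvec(s["tool_rot"]).as_matrix();print("tool y az",np.arctan2(M[1,1],M[0,1]))
if len(sys.argv)>1:
    n=sys.argv[1]
    t=get_image("top")["image"][165:290,155:355,::-1];d=get_image("side")["image"][110:300,125:335,::-1]
    f=lambda i,h:cv2.resize(i,(int(i.shape[1]*h/i.shape[0]),h),interpolation=cv2.INTER_CUBIC)
    cv2.imwrite(f"pics/{n}.png",np.vstack([f(t,290)[:,:464],f(d,300)[:,:331][:, :].copy() if 0 else cv2.copyMakeBorder(f(d,310),0,0,0,464-f(d,310).shape[1],0)]))
E
python3 w.py a
```

```text
time: 1.2
position: [0.3461, -0.3257, 0.2227]
tool_rot: [2.764, 1.492, 0.0]
ft_force: [0.6, -0.5, 0.3]
grip_width: 0.176
time: 2.2
position: [0.4708, -0.0416, 0.2227]
tool_rot: [2.16, 2.281, 0.0]
ft_force: [0.0, -0.2, -0.0]
grip_width: 0.006
time: 3.2
position: [0.4691, -0.0443, 0.1031]
tool_rot: [-2.165, -2.273, 0.002]
ft_force: [0.0, -0.2, -0.2]
grip_width: 0.003
{'time': 3.2, 'position': [0.4691, -0.0443, 0.1031], 'tool_rot': [-2.1654, -2.2732, 0.0021], 'ft_force': [0.0047, -0.154, -0.1961], 'grip_width': 0.0034, 'joint_positions': [0.6941, 0.0795, -0.6739, 2.0037, 0.0558, 1.0788, 0.0438]}
tool y az 0.04854250370912161
```

View pics/a.png

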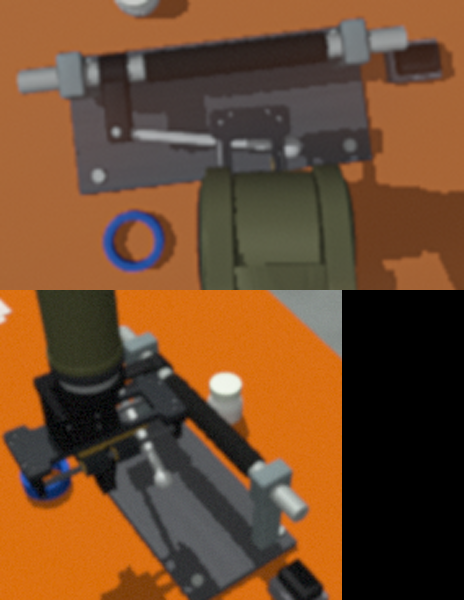

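```bash
python3 -m jog '[[3,0,0,0],[9,0,0,0],[16,0,0,0],[22,0,0,0],[27,0,0,0],[31,0,0,0],[33,0,0,0],[34,0,0,0]]'
python3 -m jog '[[1.5,0,0,0],[3,0,0,0],[4.5,0,0,0],[6,0,0,0],[7.5,0,0,0],[9,0,0,0],[10.5,0,0,0],[12,0,0,0]]'
```

```text
time: 4.3
position: [0.5043, -0.0435, 0.1045]
tool_rot: [-2.165, -2.276, 0.0]
ft_force: [-0.1, 0.6, -0.8]
grip_width: 0.004
time: 5.3
position: [0.5154, -0.0436, 0.1044]
tool_rot: [-2.164, -2.275, 0.003]
ft_force: [-3.7, -1.1, 1.8]
grip_width: 0.005
```

```bash
python3 -m jog '[[2,0,0,0],[4,0,0,0],[6,0,0,0],[8,0,0,0],[10,0,0,0],[12,0,0,0],[14,0,0,0],[16,0,0,0]]'
python3 -m jog '[[2,0,0,0],[4,0,0,0],[6,0,0,0],[8,0,0,0],[10,0,0,0],[12,0,0,0],[13,0,0,0],[14,0,0,0]]'; python3 w.py b
```

```text
time: 6.3
position: [0.5317, -0.0447, 0.1044]
tool_rot: [-2.166, -2.275, 0.003]
ft_force: [-6.2, -3.7, 2.2]
grip_width: 0.005
time: 7.3
position: [0.5448, -0.0443, 0.1042]
tool_rot: [-2.164, -2.274, 0.005]
ft_force: [-7.0, -3.0, 3.7]
grip_width: 0.009
{'time': 7.3, 'position': [0.5448, -0.0443, 0.1042], 'tool_rot': [-2.1643, -2.2744, 0.0051], 'ft_force': [-7.0388, -2.9896, 3.6681], 'grip_width': 0.0091, 'joint_positions': [0.6194, 0.2587, -0.6637, 1.8303, 0.1773, 1.1158, -0.0575]}
tool y az 0.049614557803048645
```

View pics/b.png

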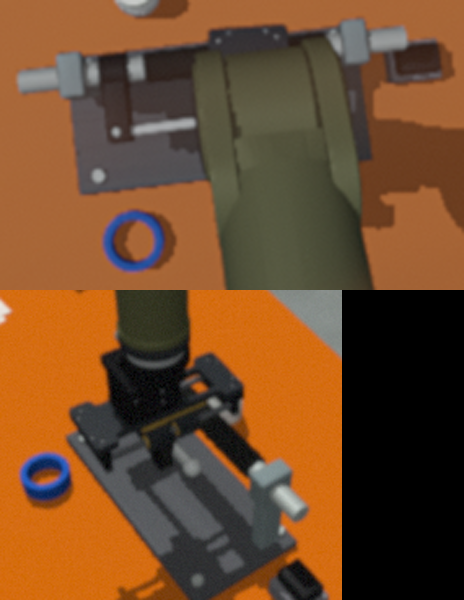

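The lever is swung about three-quarters in, with the gripper above the bar and clear. I'll creep to the stop on force.

```bash
python3 -m jog '[[0.6,0,0,0],[1.2,0,0,0],[1.8,0,0,0],[2.4,0,0,0],[3,0,0,0],[3.6,0,0,0],[4.2,0,0,0],[4.8,0,0,0]]'
```

```text
time: 8.4
position: [0.5492, -0.0439, 0.1041]
tool_rot: [-2.163, -2.274, 0.005]
ft_force: [-7.7, -2.9, 4.4]
grip_width: 0.004
```

```bash
python3 -m jog '[[0.2,0,0,0],[0.4,0,0,0],[0.6,0,0,0],[0.8,0,0,0],[1,0,0,0],[1.2,0,0,0],[1.4,0,0,0],[1.6,0,0,0]]'
```

```text
time: 9.4
position: [0.5507, -0.0438, 0.1041]
tool_rot: [-2.163, -2.274, 0.005]
ft_force: [-7.8, -1.5, 3.9]
grip_width: 0.006
```

```bash
python3 -m jog '[[0.3,0,0,0],[0.6,0,0,0],[0.9,0,0,0],[1.2,0,0,0],[1.4,0,0,0],[1.6,0,0,0],[1.8,0,0,0],[2,0,0,0]]'
```

```text
time: 10.4
position: [0.5526, -0.0436, 0.104]
tool_rot: [-2.163, -2.274, 0.006]
ft_force: [-9.6, -1.4, 5.1]
grip_width: 0.002
```

```bash
python3 -m jog '[[0.15,0,0,0],[0.3,0,0,0],[0.45,0,0,0],[0.6,0,0,0],[0.75,0,0,0],[0.9,0,0,0],[1.0,0,0,0],[1.0,0,0,0]]'; python3 w.py
```

```text
time: 11.4
position: [0.5535, -0.0435, 0.1041]
tool_rot: [-2.162, -2.274, 0.005]
ft_force: [-8.4, -1.0, 3.8]
grip_width: 0.006
{'time': 11.4, 'position': [0.5535, -0.0435, 0.1041], 'tool_rot': [-2.1625, -2.274, 0.0055], 'ft_force': [-8.4436, -1.0025, 3.7879], 'grip_width': 0.0064, 'joint_positions': [0.6088, 0.2792, -0.6612, 1.8086, 0.1888, 1.1225, -0.0666]}
tool y az 0.05027504835335295
```

```bash
python3 -m jog '[[0.15,0,0,0],[0.3,0,0,0],[0.45,0,0,0],[0.6,0,0,0],[0.75,0,0,0],[0.9,0,0,0],[1.0,0,0,0],[1.0,0,0,0]]'; python3 w.py c
```

```text
time: 12.4
position: [0.5544, -0.0433, 0.104]
tool_rot: [-2.162, -2.274, 0.006]
ft_force: [-9.3, -1.2, 4.8]
grip_width: 0.003
{'time': 12.4, 'position': [0.5544, -0.0433, 0.104], 'tool_rot': [-2.1622, -2.2739, 0.0056], 'ft_force': [-9.334, -1.2007, 4.8303], 'grip_width': 0.0032, 'joint_positions': [0.6076, 0.2814, -0.6609, 1.8063, 0.19, 1.1233, -0.0676]}
tool y az 0.050353044433996436
```

View pics/c.png

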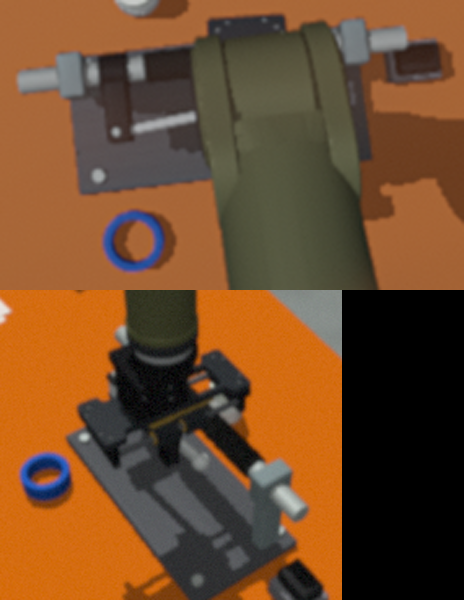

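```bash
python3 -m jog '[[0.2,0,0,0],[0.4,0,0,0],[0.6,0,0,0],[0.8,0,0,0],[1,0,0,0],[1.2,0,0,0],[1.2,0,0,0],[1.2,0,0,0]]'
```

```text
time: 13.5
position: [0.5556, -0.0432, 0.104]
tool_rot: [-2.162, -2.274, 0.006]
ft_force: [-10.2, -1.0, 4.4]
grip_width: 0.007
```

```bash
python3 -m jog '[[0.2,0,0,0],[0.4,0,0,0],[0.6,0,0,0],[0.8,0,0,0],[1,0,0,0],[1,0,0,0],[1,0,0,0],[1,0,0,0]]'
```

```text
time: 14.5
position: [0.5558, -0.0432, 0.104]
tool_rot: [-2.161, -2.273, 0.008]
ft_force: [-11.8, -0.6, 7.2]
grip_width: 0.002
```

Only 0.2 mm of motion for 1 mm commanded, and the force is rising, so this is the stop. I'll press slightly more and hold.

```bash
python3 -m jog '[[0.2,0,0,0],[0.4,0,0,0],[0.6,0,0,0],[0.6,0,0,0],[0.6,0,0,0],[0.6,0,0,0],[0.6,0,0,0],[0.6,0,0,0]]'; python3 w.py
```

```text
time: 15.5
position: [0.5559, -0.0431, 0.104]
tool_rot: [-2.161, -2.273, 0.009]
ft_force: [-12.8, -0.2, 7.3]
grip_width: 0.006
{'time': 15.5, 'position': [0.5559, -0.0431, 0.104], 'tool_rot': [-2.1605, -2.2727, 0.009], 'ft_force': [-12.7776, -0.1525, 7.3402], 'grip_width': 0.0057, 'joint_positions': [0.6044, 0.287, -0.6601, 1.8003, 0.1932, 1.1278, -0.0701]}
tool y az 0.05060391378158033
```

```bash
H='' ; python3 -m jog '[[0,0,0,0],[0,0,0,0],[0,0,0,0],[0,0,0,0],[0,0,0,0],[0,0,0,0],[0,0,0,0],[0,0,0,0]]'
python3 -m jog '[[0,0,0,0],[0,0,0,0],[0,0,0,0],[0,0,0,0],[0,0,0,0],[0,0,0,0],[0,0,0,0],[0,0,0,0]]'
python3 -m jog '[[-0.6,0,0,0],[-1.5,0,0,0],[-3,0,0,0],[-4.5,0,0,0],[-6,0,0,0],[-7.5,0,0,0],[-9,0,0,0],[-10.5,0,0,0]]'
python3 -m jog '[[-1.5,0,0,0],[-3,0,0,0],[-4.5,0,0,0],[-6,0,0,0],[-7.5,0,0,0],[-9,0,0,0],[-10.5,0,0,0],[-12,0,0,0]]'
python3 -m jog '[[-1.5,0,0,0],[-3,0,0,0],[-4.5,0,0,0],[-6,0,0,0],[-7.5,0,0,0],[-9,0,0,0],[-10.5,0,0,0],[-12,0,0,0]]'
```

```text
time: 16.5
position: [0.5559, -0.0431, 0.104]
tool_rot: [-2.16, -2.273, 0.009]
ft_force: [-14.3, -0.6, 7.9]
grip_width: 0.006
time: 17.5
position: [0.5559, -0.0431, 0.104]
tool_rot: [-2.161, -2.273, 0.009]
ft_force: [-13.9, -0.5, 8.4]
grip_width: 0.003
time: 18.5
position: [0.5472, -0.0441, 0.1041]
tool_rot: [-2.164, -2.274, 0.005]
ft_force: [-7.9, -1.6, 2.9]
grip_width: 0.004
time: 19.5
position: [0.536, -0.0446, 0.1043]
tool_rot: [-2.166, -2.275, 0.004]
ft_force: [-5.2, -3.5, 2.6]
grip_width: 0.005
time: 20.5
position: [0.5245, -0.0442, 0.1043]
tool_rot: [-2.166, -2.275, 0.002]
ft_force: [-3.8, -2.6, 1.2]
grip_width: 0.007
```

```bash
python3 -m jog '[[-1.2,0,0,0],[-2.4,0,0,0],[-3.6,0,0,0],[-4.8,0,0,0],[-6,0,0,0],[-7.2,0,0,0],[-8.4,0,0,0],[-9.6,0,0,0]]'
python3 -m jog '[[-1,0,0,0],[-2,0,0,0],[-3,0,0,0],[-4,0,0,0],[-5,0,0,0],[-6,0,0,0],[-7,0,0,0],[-8,0,0,0]]'
python3 -m jog '[[-2,0,0,0],[-6,0,0,0],[-11,0,0,0],[-17,0,0,0],[-23,0,0,0],[-29,0,0,0],[-34,0,0,0],[-36,0,0,0]]'
python3 -m jog '[[0,0,5,0],[0,0,20,0],[0,0,40,0],[0,0,60,0],[0,-20,80,0],[0,-40,100,0],[0,-60,115,0],[0,-65,118,0]]'
python3 -m jog '[[2,-25,0,0],[4,-60,0,0],[6,-100,0,0],[8,-140,0,0],[9,-175,0,0],[10,-195,0,0],[10,-200,0,0],[10,-200,0,0]]'
python3 w.py d
```

```text
time: 21.5
position: [0.5154, -0.0431, 0.1046]
tool_rot: [-2.165, -2.277, -0.001]
ft_force: [-3.3, -1.0, -0.5]
grip_width: 0.008
time: 22.5
position: [0.5073, -0.0435, 0.1046]
tool_rot: [2.165, 2.276, 0.0]
ft_force: [-0.0, -0.6, -0.0]
grip_width: 0.005
time: 23.5
position: [0.4711, -0.0436, 0.1046]
tool_rot: [2.165, 2.276, -0.0]
ft_force: [-0.8, 0.3, 0.1]
grip_width: 0.007
time: 24.5
position: [0.4723, -0.1099, 0.2245]
tool_rot: [2.166, 2.272, 0.002]
ft_force: [-0.8, 0.4, -0.2]
grip_width: 0.005
time: 25.5
position: [0.4818, -0.3071, 0.2225]
tool_rot: [-2.163, -2.277, -0.001]
ft_force: [0.1, -0.0, -0.0]
grip_width: 0.006
{'time': 25.5, 'position': [0.4818, -0.3071, 0.2225], 'tool_rot': [-2.1632, -2.2774, -0.0012], 'ft_force': [0.1277, -0.0116, -0.0306], 'grip_width': 0.0057, 'joint_positions': [0.9225, 0.1822, -0.4525, 1.6383, 0.0806, 1.3401, 0.5095]}
tool y az 0.05141275359542309
```

View pics/d.png

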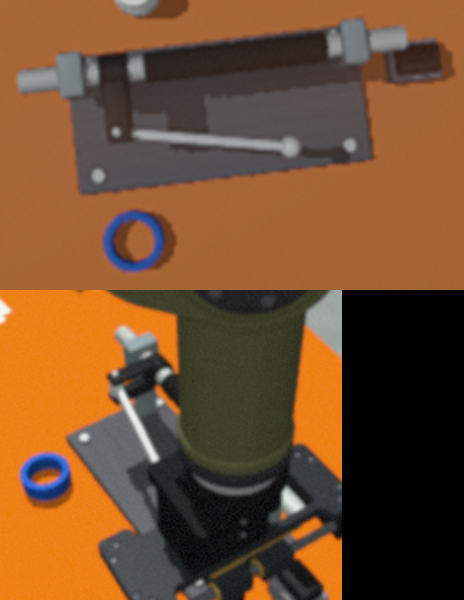

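The lever is back at rest (ball at about (290,147) in the crop, as at the start), the tape, stamp and pot are where they were, and the arm is clear.

```bash
python3 -c "from bench import *; print(close_job())"
```

```text
the job is handed in; nothing more can be done
None
```

I pressed the brake lever to its stop with the backs of the shut fingers, held it there, eased it back out and moved the arm clear. The job is handed in at 25.5 s.

- **Press:** I pushed at the 135 mm point. The stop showed at TCP x ≈ 0.556 m: a further 1 mm commanded moved the tool only 0.2 mm, and the force along the push (world x) rose from about 10 to 14 N. That is about 44 mm of finger travel after first contact, against the 40 mm given for the point. I put the difference down to the fingers' contact edge and the 2 mm calibration, but did not check it.
- **Hold:** It stayed at the stop for over 3 s.
- **Release:** I backed the fingers out at about 8–12 mm/s. The contact force fell smoothly through 7.9, 5.2, 3.8 and 3.3 N to 0 near where contact began, so the lever followed the fingers and did not snap.
- **Last checks:** The final top view shows the lever at rest and the bar, stamp, tape and pot where they were. The force reads about 0 N with the arm clear. I noticed a vertical friction force of up to about 8 N during the hold, which is well within limits.

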